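# Open the ratchet row stop to the green clip

### The job

The row rack on the bench has to take a longer row of butter: with the fingertips, press the red release paddle on the sliding stop down and, keeping it down, push the stop back along its bar, away from the butter, until its white pointer is level with the green clip (not the orange one), then let the paddle spring up and come clear. Do not force the stop or lift anything, and leave the butter, pies and other goods where they stand.

Things in the scene. Friction and masses are not known exactly. Their poses are not given: they have to be found in the camera images.
- rack: Fixed row rack: blue base plate 230 x 460 x 10 mm on the bench. Origin: centre of its underside, z up. y runs along its bar; +y is the way the stop opens, away from the butter; -x is the clips' side. The steel bar (top 46 mm above the bench) is at x = -45 mm, its end posts (55 mm high) have inner faces at y = -206 and 206 mm. A steel end plate 90 mm high stands at y = -212 mm, beyond the butter.
- stop: Sliding ratchet stop: grey carriage, steel jaw plate. Origin on the bar's line at bench height, mid carriage; axes as the rack's. Slides only along rack y, origin from y = -70 to 155 mm, friction 3 N. Towards the butter (-y) it clicks along freely; +y is blocked (within 10 mm) until the paddle is held down 6 mm. Jaw plate: x = 17 to 143 mm, y = -36 mm, 90 mm high.
- paddle_top (a point): Middle of the top of the red release paddle (40 mm in x, 56 mm in y), right above the stop's origin, 70 mm above the bench when fully up. It moves with stop and paddle. At both ends of the paddle stand the stop's grey lugs (42 mm wide in x, tops 96 mm above the bench), inner faces at y = -31 and 31 mm from the origin: fingertips on the paddle can push against them.
- paddle (a joint): Travel of the paddle downward, m: 0 fully up, 0.010 fully down at a hard stop. A spring pushes it up (2.5 N at the top, 6 N at the bottom). Let go, it rises by itself to between 0 and 0.006, according to where the ratchet pawl meets the teeth (10 mm pitch). 0.006 or more frees the stop.
- pointer (a point): Outer tip of the stop's white pointer, a tab 5 mm wide that sticks out on the -x side of the stop, 34 mm above the bench, at the stop's origin y. It moves with the stop.
- clip_green: The green clip that marks the wanted place: fixed on the clip rail, 30 mm in x, 20 mm wide in y, its top 45 mm above the bench. Origin: centre of its underside, 16 mm above the bench; axes parallel to the rack's. The pointer is level with it when they have the same y in the rack's frame. The pointer passes beside it without touching.
- clip_orange: An orange clip of the same shape on the same rail, nearer or farther than the green one: the mark of another row, to be ignored.
- butter_a: Loose butter block in yellow wrap, 100 x 40 x 65 mm, 250 g, standing on the rack's base plate next to the end plate. Origin: centre of its underside. Leave it.
- butter_b: A second such block next to it, nearer to the stop. Leave it.
- butter_c: A third such block on the bench, left of the rack. Leave it.
- pie_a: Small pie in a foil tin, 116 mm across, 43 mm high, on the bench to the right. Origin: centre of its underside. Leave it.
- pie_b: A second such pie, on the bench to the left. Leave it.
- oil_jug: Amber oil bottle, 90 mm across, 190 mm high, on the bench to the right. Origin: centre of its underside. Leave it.
- tub: Open white plastic tub, 110 mm across, 90 mm high, on the bench to the right. Origin: centre of its underside. Leave it.
Mind the look-alikes: they are no part of the job. There is more than one size of the tub; the job needs the largest.

How it is judged:
By the outcome, as a careful person would: the job done as asked, in the order asked, and still so for the second after the job is handed in, with the robot touching nothing.
It also fails if it takes over 38 s, if anything falls off the work surface, if the arm or the gripper's body presses on something with over 40 N, if the wrist force passes 120 N, or if a joint passes its speed limit or range.

### The arm

A 6-joint arm with a two-finger parallel gripper is mounted at the origin on the work surface. World frame = base frame: x ahead of the robot, y to its left, z up, the work surface at z = 0. Lengths are in m, angles in rad, forces in N, time in s.
With the tool pointing down it reaches from about 0.25 to 0.725 m from the base axis. Payload 4 kg.
Tool frame: the origin (TCP) lies at the very end of the fingers, on their centre line; the grasp point (between the pads) lies 19 mm behind it; z points along the fingers, y is the line along which they close (so a half turn about z gives the same grasp; the last joint's range is limited). The gripper opens to 85 mm and grips with 20 to 120 N. Pads are 22 mm wide; open, the fingers measure 114 mm over their backs; the gripper's body (76 mm by 85 mm) begins 54 mm behind the grasp point. The pads swing forward as they close: fully open they stand 13 mm farther back than shut.
Start: joints at [1.229, 0.241, 0.005, 1.335, 0, 1.571], TCP at [0.168, 0.471, 0.231] pointing down, gripper open.
Joint ranges: [-2.72, 2.72], [-1.05, 1.87], [-1.09, 1.28], [-1.99, 2.15], [-1.42, 1.44], [-3.14, 3.14]. Speed limits (rad/s): [2.79, 2.79, 3.14, 3.14, 3.14, 3.14].

### API

Orientations are given as a unit quaternion [x, y, z, w].
In Python, from workcell import bot, vision, workorder, boxes_of gives the robot as it stands.
- The arm moves only by the tool send_rows, never from a script. Its argument "motion" is text: rows parted by semicolons, each of 5 numbers parted by spaces: the closure, from -1 (fully open) to 1 (shut), so that 0 is half open, then the shift along the tool's x, y, z in cm, then the turn about the tool's z in rad. In form: claw x y z twist; .... A call has 1 to 5 rows; each row is the pose to reach, as a shift and turn from the pose commanded when the call began, along the tool's axes at that moment; what a row does not reach only later rows make up. A row lasts 1/10 s, in which the tool goes at most 50 mm and 8.59 degrees, less where a joint would pass 70% of its speed; a pose out of reach is approached as far as the arm can. A call with a gripper value outside its range is refused whole. The fingers move at their own pace and stop on an object; the grip force is fixed at half the most. Time passes only in rows, so rows that repeat a pose let the fingers close. It gives the time, the measured TCP pose, the force, the opening and the grip force at its end, in the units of the state.
- bot.get_obs(): the state, without advancing time (a new reading comes with each control period).
- vision.camera(name): name is "side" or "top" or "wrist"; returns the picture (480x640x3 uint8, red, green, blue); there is no depth.
- vision.camera_model(name): a dict with "fov_y" (degrees; the focal length in pixels is half the picture's height over the tangent of half this angle, whatever the lens; pixels are square), "cx", "cy" (the principal point, pixels), "world_from_camera" (4x4, takes a point from camera to world coordinates); the wrist camera has in their place "hand_eye" (4x4, takes a point from camera to tool coordinates, whose origin is the TCP and whose axes are the flange's). Camera axes: x right, y down, z forward; pixel columns grow to the right and rows downward; lengths in m; the calibration is good to about 2 mm. A picture is of the moment at which its call begins: read the wrist's pose just before it. camera_model takes no time and is no camera call.
- workorder.job_done(): hands the job in; it is judged then, once.
Trained networks look in the newest picture that a camera, given by its name, has taken for a name from the list of things; names that differ only in an ending like _2 or _b are one class to them, and where a whole thing is asked for, a point or a joint stands for the part that bears it (a point fixed in the world has none). Each returns a list of dicts, best first, with "conf" (0 to 1); they miss things now and then, are a little off and sometimes report something else, mostly with a low value. They report only what shows in the picture. A call takes as long as a camera call. They do not tell look-alikes from the thing itself.
- boxes_of(camera, target): "rect" ([centre column, centre row, width, height] in pixels, round what is visible of it).
The state is a dict: "clock": time; "joint_pos": joint angles; "joint_vel": joint speeds; "tau": joint torques, N m; "eef_pos": TCP position; "tool_rot": TCP orientation; "ft_force": force on the tool from outside, world axes, zero at the start; "ft_torque": the same for the moment, N m; "grip_width": finger opening in m; "grasp_force": force on a finger pad.
Only numpy, scipy, OpenCV 4.12 (cv2) and the standard library are available. Lean on these libraries where they do the work, as an engineer would, in place of code of your own. Each camera call takes 0.05 s, during which the arm holds its last target. There are 200 camera calls.

## Working session

There is one attempt and no reset: what is moved stays moved. The work goes in short steps, Python scripts to look and compute and a tool call to move; the robot and the scene stay as the last step left them, time stands still between calls to the robot, and variables do not carry over. Pictures are saved under pics/ and viewed, at most 10 in all, crops included, and the job is handed in when it is done.

Besides the shell and the picture viewer there is one more tool, called after "Call:" by a JSON object that holds its "method" and its "body". send_rows: Moves the arm, as the interface text tells. Its arguments: {"type":"object","properties":{"motion":{"type":"string"}},"required":["motion"]}

```bash
ls; mkdir -p pics; python3 - <<'E'
from workcell import bot, vision, workorder, boxes_of
import cv2
o=bot.get_obs();print(o)
for c in("top","side"):
    im=vision.camera(c);cv2.imwrite(f"pics/{c}0.png",im[:,:,::-1])
    m=vision.camera_model(c);print(c,m)
    for t in("rack","stop","paddle","pointer","clip_green","clip_orange"):
        print(t,[(r["conf"],r["rect"]) for r in boxes_of(c,t)][:3])
print(vision.camera_model("wrist"))
E
```

```text
pics
{'clock': 0.0, 'joint_pos': array([ 1.22900990e+00,  2.41381288e-01,  3.73339500e-03,  1.33515465e+00,
       -6.52734414e-06,  1.57079811e+00]), 'joint_vel': array([ 0.00065292, -0.00074051, -0.0018852 ,  0.00105394,  0.00050027,
        0.00058539]), 'tau': array([-1.20123270e-03, -3.72319829e+01,  2.52407545e+01,  1.70260342e-02,
       -1.46776019e-04,  3.56121106e-06]), 'eef_pos': array([0.16738302, 0.47050402, 0.23043224]), 'tool_rot': array([ 1.70063406e-01,  9.85432611e-01, -9.89052530e-04, -1.67374400e-04]), 'ft_force': array([-0.09498055, -0.37565745,  0.60809219]), 'ft_torque': array([ 0.01355746, -0.00388623, -0.00398928]), 'grasp_force': 0.0, 'grip_width': 0.08554333084461835}
top {'fov_y': 44.67276500475143, 'cx': 317.55967348786834, 'cy': 243.03330626873176, 'world_from_camera': array([[-0.00768005, -0.98110877,  0.1933044 ,  0.19167508],
       [-0.99993539,  0.009155  ,  0.00673809, -0.06922034],
       [-0.0083805 , -0.19324016, -0.9811157 ,  1.74479869],
       [ 0.        ,  0.        ,  0.        ,  1.        ]])}
rack [(0.96, [308.3, 221.6, 159.4, 113.5]), 
[... 763 characters left out ...]
6.8])]
paddle [(0.73, [305.1, 246.9, 17.6, 17.1]), (0.67, [289.9, 313.4, 17.5, 10.0])]
pointer [(0.59, [288.0, 244.7, 61.0, 53.4])]
clip_green []
clip_orange [(0.53, [305.4, 292.6, 10.8, 13.6]), (0.51, [229.2, 456.0, 68.9, 47.2]), (0.49, [350.1, 466.5, 60.7, 24.3])]
{'fov_y': 70.56211410208316, 'cx': 320.14561820135276, 'cy': 243.1449018123984, 'hand_eye': array([[-1.24692351e-03, -9.64811044e-01, -2.62941238e-01,
         6.82627166e-02],
       [ 9.99999147e-01, -1.30522468e-03,  4.70551338e-05,
         2.74095540e-04],
       [-3.88596705e-04, -2.62940955e-01,  9.64811849e-01,
        -1.42973844e-01],
       [ 0.00000000e+00,  0.00000000e+00,  0.00000000e+00,
         1.00000000e+00]])}
```

```bash
python3 - <<'E'
import cv2
t=cv2.imread("pics/top0.png")[140:310,210:480]
s=cv2.imread("pics/side0.png")[150:400,150:420]
cv2.imwrite("pics/tc.png",cv2.resize(t,None,fx=2.9,fy=2.9,interpolation=cv2.INTER_CUBIC))
cv2.imwrite("pics/sc.png",cv2.resize(s,None,fx=2.4,fy=2.4,interpolation=cv2.INTER_CUBIC))
E
```

```text
(no output)
```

View pics/tc.png

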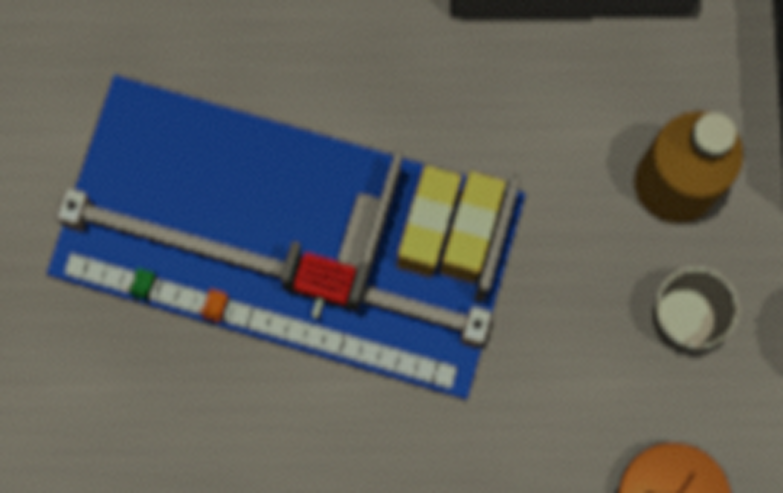

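View pics/sc.png

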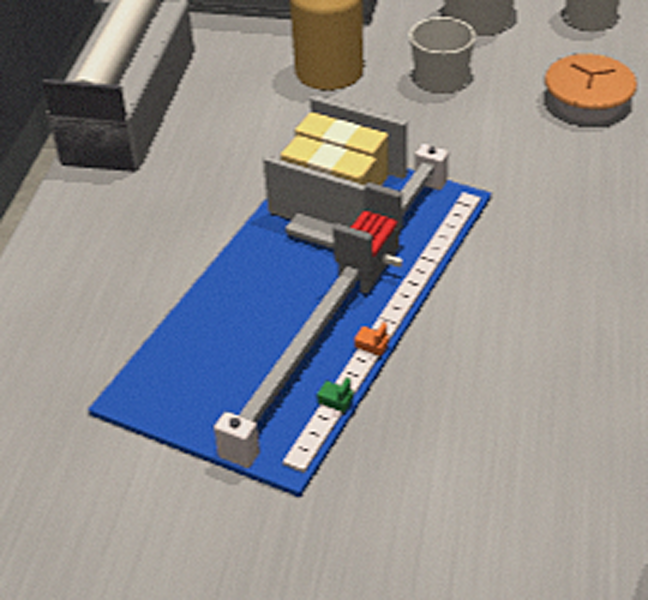

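View pics/top0.png

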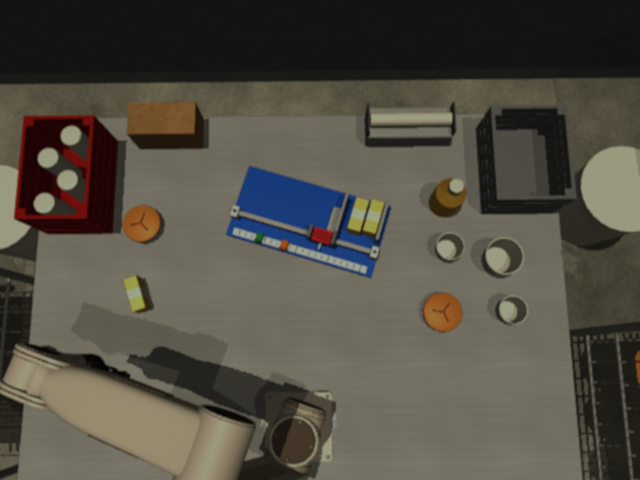

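The top view shows the rack upper-middle, with the paddle at about (321,236), the pointer tip at (320,247), the green clip at (260,238) and the orange clip at (284,245). The look-alikes for the paddle and clips are only the orange clip and the orange pies at (142,223) and (443,312). The red crate at (65,170) is not a candidate. Next I fit the rack pose.

```bash
cat >h.py <<'E'
import numpy as np
from scipy.spatial.transform import Rotation as R
from workcell import bot, vision, boxes_of
def cam(n,o=None):
    m=vision.camera_model(n)
    if n=="wrist":
        T=np.eye(4);T[:3,:3]=R.from_quat(o["tool_rot"]).as_matrix();T[:3,3]=o["eef_pos"]
        W=T@m["hand_eye"]
    else: W=m["world_from_camera"]
    return W,240/np.tan(np.radians(m["fov_y"]/2)),m["cx"],m["cy"]
def proj(c,p):
    W,f,cx,cy=c; q=(np.atleast_2d(p)-W[:3,3])@W[:3,:3]
    return q[:,:2]/q[:,2:]*f+[cx,cy]
def ray(c,uv,z):
    W,f,cx,cy=c; d=W[:3,:3]@[(uv[0]-cx)/f,(uv[1]-cy)/f,1]
    return W[:3,3]+d*(z-W[2,3])/d[2]
def rackpt(p,l): # p=x,y,yaw
    return R.from_euler("z",p[2]).apply(l)+[p[0],p[1],0]
def torack(p,w): return R.from_euler("z",-p[2]).apply(np.array(w)-[p[0],p[1],0])
E
python3 - <<'E'
from h import *
from scipy.optimize import least_squares
X,Y=.115,.23
loc=np.array([[X,Y,.01],[X,-Y,.01],[-X,-Y,.01],[-X,Y,.01],[-.045,.212,.055],[-.045,-.212,.055]])
tp=np.array([[115,75],[525,190],[467,398],[48,275],[72,202],[478,320]])/2.9+[210,140]
sl=loc[[0,2,3,4,5]]; sp=np.array([[92,412],[491,193],[300,494],[236,424],[432,152]])/2.4+150
T,S=cam("top"),cam("side")
f=lambda p:np.r_[(proj(T,rackpt(p,loc))-tp).ravel(),(proj(S,rackpt(p,sl))-sp).ravel()]
r=least_squares(f,[.5,0,-.25],loss="soft_l1");p=r.x
print("rack",p.round(4),np.degrees(p[2]),r.fun.round(1)); np.save("rack.npy",p)
for n,c,uv,z in[("ptr",T,(318,312),.034),("green",T,(144,284),.038),("orange",T,(215,305),.038),("paddle",T,(326,278),.07)]:
    print(n,torack(p,ray(c,np.array(uv)/2.9+[210,140],z)).round(4))
for n,uv,z in[("ptr",(398,262),.034),("green",(335,396),.035),("orange",(372,341),.035),("paddle",(374,232),.07)]:
    print(n,torack(p,ray(S,np.array(uv)/2.4+150,z)).round(4))
o=bot.get_obs();w=rackpt(p,[-.045,-.05,.07])
M=R.from_quat(o["tool_rot"]).as_matrix()
print("paddle w",w,"tool d cm",(M.T@(w-o["eef_pos"]))*100,"tooly",np.degrees(np.arctan2(M[1,1],M[0,1])), "racky",90+np.degrees(p[2]))
E
```

```text
rack [ 0.6043 -0.0304 -0.2961] -16.964994796328863 [-1.3 -0.4  0.3  0.4  0.2  0.2 -1.3  0.   1.   1.7 -1.9  0.6 -2.4 -0.7
 -0.2 -0.5  0.  -0.4  0.8 -1.2 -1.4  0.8]
ptr [-0.0759 -0.0578  0.034 ]
green [-0.0992  0.1221  0.038 ]
orange [-0.0995  0.0454  0.038 ]
paddle [-0.0466 -0.0578  0.07  ]
ptr [-0.0787 -0.0568  0.034 ]
green [-0.1024  0.1346  0.035 ]
orange [-0.1034  0.0569  0.035 ]
paddle [-0.0534 -0.0528  0.07  ]
paddle w [ 0.54670373 -0.0651214   0.07      ] tool d cm [-53.69140319 -37.8106539   16.1299964 ] tooly 70.41545238033098 racky 73.03500520367113
```

Call:
{"method": "send_rows", "body": {"motion": "1 -53.6 -38.3 3 -0.045; 1 -53.6 -38.3 3 -0.045; 1 -53.6 -38.3 3 -0.045; 1 -53.6 -38.3 3 -0.045; 1 -53.6 -38.3 3 -0.045"}}

```text
clock: 1.2
eef_pos: [0.3111, 0.2646, 0.2201]
tool_rot: [0.147, 0.989, 0.0, 0.0]
ft_force: [1.4, 0.3, 0.6]
grip_width: 0.0126
grasp_force: 0.0
```

Call:
{"method": "send_rows", "body": {"motion": "1 -32.2 -25.4 2 0; 1 -32.2 -25.4 2 0; 1 -32.2 -25.4 2 0; 1 -32.2 -25.4 2 0; 1 -32.2 -25.4 2 0"}}

```text
clock: 1.7
eef_pos: [0.4536, 0.059, 0.208]
tool_rot: [0.148, 0.989, 0.0, 0.001]
ft_force: [1.6, 0.8, 0.2]
grip_width: 0.0001
grasp_force: 0.0
```

```bash
python3 - <<'E'
from h import *
o=bot.get_obs();p=np.load("rack.npy")
M=R.from_quat(o["tool_rot"]).as_matrix()
print(o["eef_pos"],(M.T@(rackpt(p,[-.045,-.056,.2])-o["eef_pos"]))[0]*100)
E
```

```text
[0.45361812 0.05901781 0.20804127] -12.53447478428532
```

Call:
{"method": "send_rows", "body": {"motion": "1 -12.5 -9.8 1 0; 1 -12.5 -9.8 1 0; 1 -12.5 -9.8 1 0; 1 -12.5 -9.8 1 0; 1 -12.5 -9.8 1 0"}}

```text
clock: 2.2
eef_pos: [0.5438, -0.0709, 0.1969]
tool_rot: [0.149, 0.989, 0.0, -0.001]
ft_force: [-0.8, 0.1, 0.0]
grip_width: -0.0003
grasp_force: 0.0
```

```bash
python3 - <<'E'
from h import *
import cv2
o=bot.get_obs();p=np.load("rack.npy")
im=vision.camera("wrist");cv2.imwrite("pics/w0.png",im[:,:,::-1])
np.savez("w0.npz",p=o["eef_pos"],q=o["tool_rot"])
print(o["eef_pos"],o["joint_vel"].round(3),torack(p,o["eef_pos"]))
c=cam("wrist",o)
for n,l in dict(ptr=[-.077,-.056,.034],green=[-.1,.125,.045],orange=[-.1,.05,.045],pad=[-.045,-.056,.07],post=[-.045,.206,.055]).items(): print(n,proj(c,rackpt(p,l)).round(0))
E
```

```text
[ 0.54381089 -0.07087034  0.19693391] [ 0.048 -0.039 -0.043  0.013  0.013  0.008] [-0.04608949 -0.05634286  0.19693391]
ptr [[320. 194.]]
green [[533. 167.]]
orange [[445. 168.]]
pad [[320. 238.]]
post [[624. 233.]]
```

View pics/w0.png

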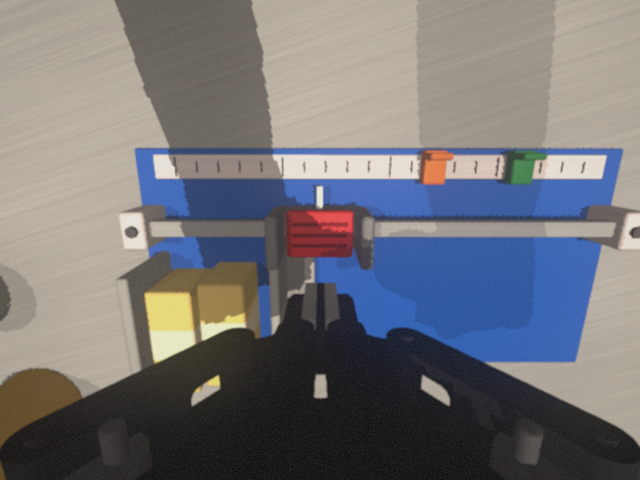

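```bash
python3 - <<'E'
import cv2
im=cv2.imread("pics/w0.png")[135:275,280:560]
cv2.imwrite("pics/w0c.png",cv2.resize(im,None,fx=2.8,fy=2.8,interpolation=cv2.INTER_CUBIC))
E
```

```text
(no output)
```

View pics/w0c.png

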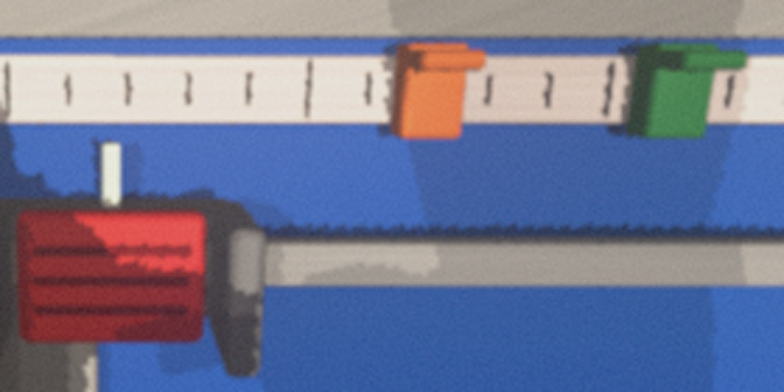

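```bash
python3 - <<'E'
from h import *
d=np.load("w0.npz");c=cam("wrist",dict(eef_pos=d["p"],tool_rot=d["q"]));p=np.load("rack.npy")
g=lambda u,v,z:(torack(p,ray(c,(280+u/2.8,135+v/2.8),z))*1000).round(1)
print("ptr",g(111,145,.034),"pad",g(112,277,.07),"posts",g(-(280-136)*2.8,(232-135)*2.8,.055))
for z in(.022,.026,.03,.034,.038,.045): print(z,"L",g(646,100,z),"R",g(710,100,z),"tabL",g(688,62,z),"tabR",g(745,62,z))
print("lower edge L/R at rail z16",g(632,136,.016),g(704,136,.016))
E
```

```text
ptr [-83.4 -56.2  34. ] pad [-48.7 -56.1  70. ] posts [ -47.7 -214.8   55. ]
0.022 L [-95.9 119.3  22. ] R [-95.8 140.3  22. ] tabL [-107.9  131.2   22. ] tabR [-107.8  149.7   22. ]
0.026 L [-96.1 117.1  26. ] R [-96.  137.8  26. ] tabL [-108.   128.9   26. ] tabR [-107.9  147.1   26. ]
0.03 L [-96.4 114.9  30. ] R [-96.3 135.4  30. ] tabL [-108.1  126.5   30. ] tabR [-108.   144.6   30. ]
0.034 L [-96.6 112.7  34. ] R [-96.5 132.9  34. ] tabL [-108.2  124.2   34. ] tabR [-108.1  142.    34. ]
0.038 L [-96.8 110.5  38. ] R [-96.7 130.4  38. ] tabL [-108.2  121.8   38. ] tabR [-108.2  139.4   38. ]
0.045 L [-97.2 106.6  45. ] R [-97.1 126.1  45. ] tabL [-108.4  117.7   45. ] tabR [-108.3  134.9   45. ]
lower edge L/R at rail z16 [-83.7 119.6  16. ] [-83.6 143.9  16. ]
```

The close crop shows the paddle centred at about (320,234) and the white pointer at (319.6,187). The green clip is at (521,171), farther along than the orange one at (434,168). In the rack frame, the stop is at y≈-56 and green is at y≈+125.5 mm. Now I descend onto the paddle.

Call:
{"method": "send_rows", "body": {"motion": "1 0.1 0.5 5 0; 1 0.1 0.5 9 0; 1 0.1 0.5 11.5 0; 1 0.1 0.5 12 0; 1 0.1 0.5 12 0"}}

```text
clock: 2.75
eef_pos: [0.5431, -0.0628, 0.0778]
tool_rot: [0.147, 0.989, 0.0, -0.001]
ft_force: [-0.0, 0.4, 1.0]
grip_width: 0.0001
grasp_force: 0.0
```

Call:
{"method": "send_rows", "body": {"motion": "1 0 0 0.6 0; 1 0 0 1.0 0; 1 0 0 1.3 0; 1 0 0 1.6 0; 1 0 0 1.6 0"}}

```text
clock: 3.25
eef_pos: [0.545, -0.0642, 0.0625]
tool_rot: [0.148, 0.989, 0.0, 0.001]
ft_force: [0.3, 0.3, 5.0]
grip_width: -0.0
grasp_force: 2.3
```

Call:
{"method": "send_rows", "body": {"motion": "1 0 0 0.1 0; 1 0 0.5 0.1 0; 1 0 1.0 0.1 0; 1 0 1.5 0.1 0; 1 0 2.0 0.1 0"}}

```text
clock: 3.75
eef_pos: [0.5504, -0.0455, 0.0611]
tool_rot: [0.148, 0.989, -0.001, 0.001]
ft_force: [0.0, -4.0, 4.9]
grip_width: -0.0002
grasp_force: 2.5
```

```bash
cat >>h.py <<'E'
def st():
    o=bot.get_obs();p=np.load("rack.npy")
    print(o["clock"],"rack",(torack(p,o["eef_pos"])*1000).round(1),"F rack",R.from_euler("z",-p[2]).apply(o["ft_force"]).round(1))
    return o
E
python3 -c "
from h import *
st()"
```

```text
3.75 rack [-47.1 -30.2  61.1] F rack [ 1.2 -3.8  4.9]
```

Call:
{"method": "send_rows", "body": {"motion": "1 0 1 0 0; 1 0 2 0 0; 1 0 3 0 0; 1 0 4 0 0; 1 0 5 0 0"}}

```text
clock: 4.25
eef_pos: [0.5647, 0.0025, 0.0609]
tool_rot: [0.148, 0.989, -0.001, 0.0]
ft_force: [-0.7, -4.2, 4.9]
grip_width: 0.0002
grasp_force: 2.6
```

```bash
python3 - <<'E'
from h import *
import cv2
o=st();im=vision.camera("wrist");cv2.imwrite("pics/w1.png",im[:,:,::-1])
cv2.imwrite("pics/w1c.png",cv2.resize(im[80:320,200:520,::-1],None,fx=2.4,fy=2.4,interpolation=cv2.INTER_CUBIC))
np.savez("w1.npz",p=o["eef_pos"],q=o["tool_rot"])
E
```

```text
4.25 rack [-47.5  19.9  60.9] F rack [ 0.6 -4.3  4.9]
```

View pics/w1c.png

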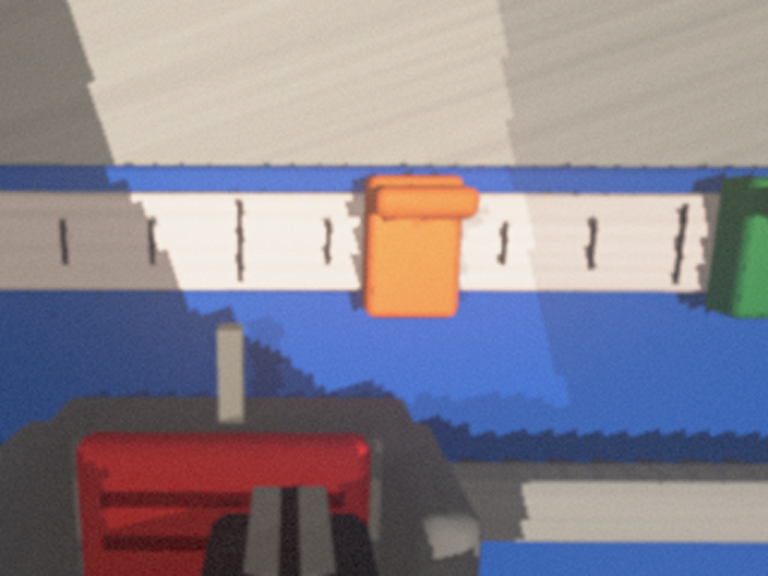

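```bash
python3 - <<'E'
from h import *
d=np.load("w1.npz");c=cam("wrist",dict(eef_pos=d["p"],tool_rot=d["q"]));p=np.load("rack.npy")
g=lambda u,v,z:(torack(p,ray(c,(200+u/2.4,80+v/2.4),z))*1000).round(1)
print("tcp",torack(p,d["p"])*1000,"ptr",g(230,330,.034),g(230,400,.034),"pad",g(224,435,.07))
for z in(.026,.03,.034,.045): print(z,"O",g(368,260,z),g(459,260,z),"tab",g(376,203,z),g(478,203,z))
print("ticks",[g(u,245,.016)[1] for u in(64,152,240,328,503,591,680)])
E
```

```text
tcp [-47.50863816  19.90985912  60.90486407] ptr [-83.    7.9  34. ] [-67.6   7.6  34. ] pad [-71.5   9.2  70. ]
0.026 O [-96.8  37.6  26. ] [-96.7  57.3  26. ] tab [-108.8   39.    26. ] [-108.8   60.7   26. ]
0.03 O [-97.2  37.2  30. ] [-97.2  56.5  30. ] tab [-109.    38.6   30. ] [-108.9   59.8   30. ]
0.034 O [-97.6  36.8  34. ] [-97.6  55.7  34. ] tab [-109.2   38.2   34. ] [-109.1   58.9   34. ]
0.045 O [-98.8  35.8  45. ] [-98.8  53.4  45. ] tab [-109.6   37.    45. ] [-109.5   56.4   45. ]
ticks [np.float64(-30.9), np.float64(-10.8), np.float64(9.3), np.float64(29.3), np.float64(69.2), np.float64(89.3), np.float64(109.5)]
```

The crop shows the paddle down and the stop moving with the finger. The pointer is at (296,232), the orange clip is next at (372,188), and green is at the right edge. About 118 mm remains.

Call:
{"method": "send_rows", "body": {"motion": "1 0 1.5 0 0; 1 0 3.5 0 0; 1 0 5.5 0 0; 1 0 7.5 0 0; 1 0 9 0 0"}}

```text
clock: 4.8
eef_pos: [0.5913, 0.0892, 0.0608]
tool_rot: [0.148, 0.989, -0.001, 0.0]
ft_force: [0.7, -4.1, 5.2]
grip_width: -0.0
grasp_force: 3.6
```

Call:
{"method": "send_rows", "body": {"motion": "1 0 0.7 0 0; 1 0 1.3 0 0; 1 0 1.8 0 0; 1 0 2 0 0; 1 0 2 0 0"}}

```text
clock: 5.3
eef_pos: [0.5971, 0.108, 0.061]
tool_rot: [0.148, 0.989, 0.0, 0.0]
ft_force: [2.3, -2.0, 5.3]
grip_width: -0.0004
grasp_force: 2.6
```

```bash
python3 - <<'E'
from h import *
import cv2
o=st();im=vision.camera("wrist")
cv2.imwrite("pics/w2c.png",cv2.resize(im[80:320,200:520,::-1],None,fx=2.4,fy=2.4,interpolation=cv2.INTER_CUBIC))
np.savez("w2.npz",p=o["eef_pos"],q=o["tool_rot"])
E
```

```text
5.3 rack [-47.4 130.3  61. ] F rack [ 2.8 -1.2  5.3]
```

View pics/w2c.png

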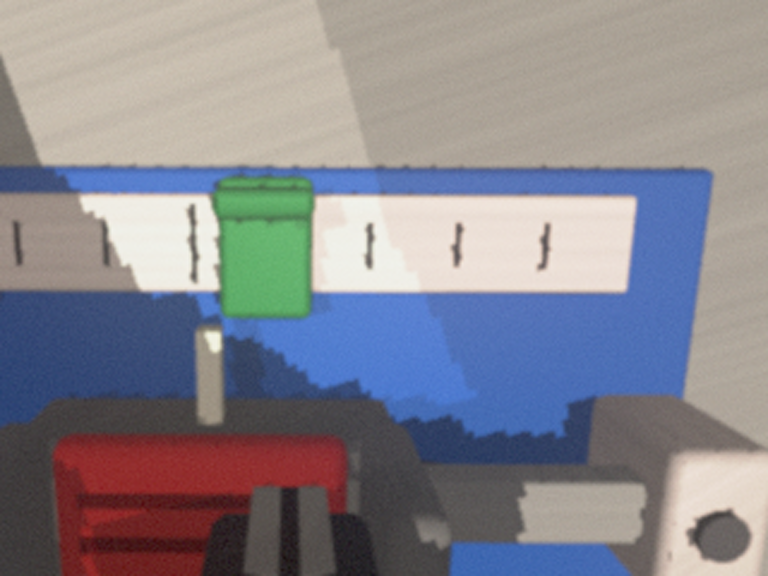

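```bash
python3 - <<'E'
from h import *
d=np.load("w2.npz");c=cam("wrist",dict(eef_pos=d["p"],tool_rot=d["q"]));p=np.load("rack.npy")
g=lambda u,v,z:(torack(p,ray(c,(200+u/2.4,80+v/2.4),z))*1000).round(1)
print("ptr",g(210,330,.034),g(210,400,.034))
for z in(.026,.03,.034,.045): print(z,"G",g(222,270,z),g(312,270,z),"tab",g(217,203,z),g(312,203,z))
E
```

```text
ptr [-82.8 114.1  34. ] [-67.4 113.7  34. ]
0.026 G [-94.5 116.3  26. ] [-94.5 135.9  26. ] tab [-108.8  115.6   26. ] [-108.7  135.8   26. ]
0.03 G [-95.  116.6  30. ] [-95.  135.8  30. ] tab [-108.9  115.9   30. ] [-108.9  135.7   30. ]
0.034 G [-95.5 117.   34. ] [-95.5 135.7  34. ] tab [-109.1  116.3   34. ] [-109.   135.6   34. ]
0.045 G [-96.8 117.8  45. ] [-96.8 135.3  45. ] tab [-109.5  117.2   45. ] [-109.5  135.3   45. ]
```

The pointer is at (287,232) and the green clip at (311,186), 12 mm further on in +y. The finger now bears on the lug, so I push 12 mm.

Call:
{"method": "send_rows", "body": {"motion": "1 0 0.4 0 0; 1 0 0.8 0 0; 1 0 1.1 0 0; 1 0 1.2 0 0; 1 0 1.2 0 0"}}

```text
clock: 5.85
eef_pos: [0.6004, 0.119, 0.061]
tool_rot: [0.148, 0.989, -0.0, 0.0]
ft_force: [0.3, -3.1, 5.0]
grip_width: -0.0001
grasp_force: 2.9
```

```bash
python3 - <<'E'
from h import *
import cv2
o=st();im=vision.camera("wrist")
cv2.imwrite("pics/w3c.png",cv2.resize(im[130:250,220:380,::-1],None,fx=4.8,fy=4.8,interpolation=cv2.INTER_CUBIC))
np.savez("w3.npz",p=o["eef_pos"],q=o["tool_rot"])
E
```

```text
5.85 rack [-47.3 141.8  61. ] F rack [ 1.2 -2.8  5. ]
```

View pics/w3c.png

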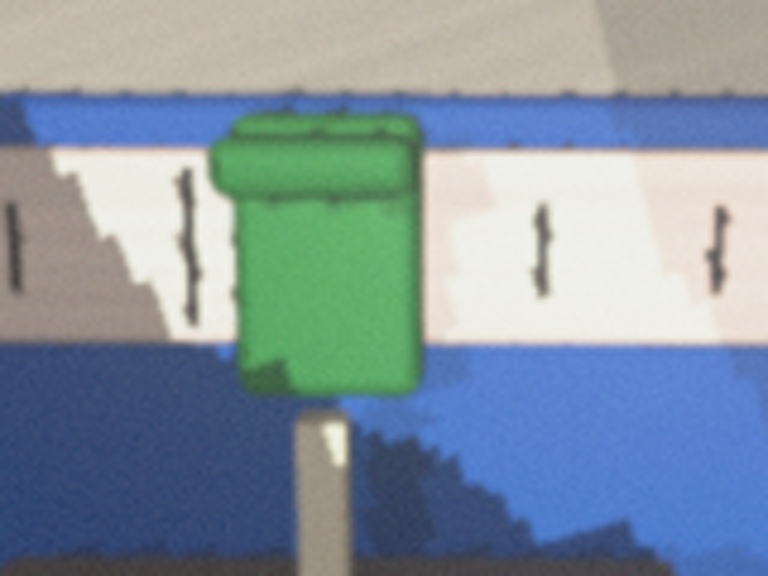

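```bash
python3 - <<'E'
from h import *
d=np.load("w3.npz");c=cam("wrist",dict(eef_pos=d["p"],tool_rot=d["q"]));p=np.load("rack.npy")
g=lambda u,v,z:(torack(p,ray(c,(220+u/4.8,130+v/4.8),z))*1000).round(1)
print("ptr",g(323,420,.034),g(325,500,.034))
for z in(.026,.03,.034,.045): print(z,"G",g(237,300,z),g(419,300,z),"tab",g(211,165,z),g(413,165,z))
E
```

```text
ptr [-82.8 125.5  34. ] [-74.1 125.5  34. ]
0.026 G [-94.6 115.7  26. ] [-94.5 135.5  26. ] tab [-108.9  113.6   26. ] [-108.8  135.1   26. ]
0.03 G [-95.  116.3  30. ] [-95.  135.7  30. ] tab [-109.   114.2   30. ] [-109.   135.2   30. ]
0.034 G [-95.5 116.9  34. ] [-95.5 135.8  34. ] tab [-109.2  114.9   34. ] [-109.1  135.4   34. ]
0.045 G [-96.8 118.6  45. ] [-96.8 136.3  45. ] tab [-109.6  116.6   45. ] [-109.6  135.8   45. ]
```

The pointer (288,220) sits under the middle of the green clip (288,190), within about 0.5 mm. I lift straight up.

Call:
{"method": "send_rows", "body": {"motion": "1 0 0 -0.5 0; 1 0 0 -1.2 0; 1 0 0 -2.5 0; 1 0 0 -5 0; 1 0 0 -9 0"}}

```text
clock: 6.4
eef_pos: [0.5971, 0.1194, 0.1488]
tool_rot: [0.148, 0.989, -0.001, -0.004]
ft_force: [0.4, -0.5, 0.3]
grip_width: 0.0
grasp_force: 0.0
```

Call:
{"method": "send_rows", "body": {"motion": "1 0 0 -3 0; 1 0 0 -3 0; 1 0 0 -3 0; 1 0 0 -3 0; 1 0 0 -3 0"}}

```text
clock: 6.9
eef_pos: [0.5989, 0.1193, 0.179]
tool_rot: [0.148, 0.989, -0.001, -0.002]
ft_force: [0.7, 0.2, -0.1]
grip_width: -0.0002
grasp_force: 0.0
```

```bash
python3 - <<'E'
from h import *
import cv2
o=st();im=vision.camera("wrist")
cv2.imwrite("pics/w4c.png",cv2.resize(im[110:350,220:540,::-1],None,fx=2.4,fy=2.4,interpolation=cv2.INTER_CUBIC))
np.savez("w4.npz",p=o["eef_pos"],q=o["tool_rot"])
E
```

```text
6.9 rack [-48.9 141.6 179. ] F rack [ 0.6  0.4 -0.1]
```

View pics/w4c.png

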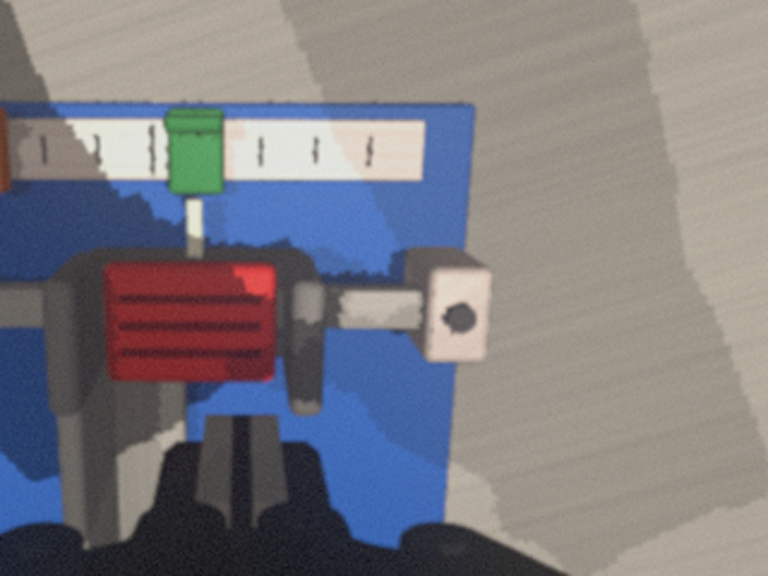

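The paddle is up, and the pointer (301,205) lines up with the green clip (301,173) to under 1 mm. The fingers are clear.

```bash
python3 -c "
from workcell import workorder
print(workorder.job_done())"
```

```text
the job is handed in; nothing more can be done
None
```

I pushed the stop back with its paddle held down until the pointer was level with the green clip (within about 1 mm), let the paddle spring up, moved clear and handed the job in at about 7 s; nothing else was touched.

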